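Hang the sponge basket on the drying stand

TASK

Hang the blue sponge basket up to drip dry: pick it up by its handle and lower it gently onto the drying stand, so that both stand pins come up through the holes of its two ears and it hangs level, fully down on both supports; do not drop it. Either way round will do. Let go of it and leave the grey basket standing where it is.

Things in the scene. Friction and masses are not known exactly. Their poses are not given: they have to be found in the camera images.
- blue_basket: Blue plastic sponge basket, 0.16 kg. Origin: centre of its underside; z up, y along its length; a half turn leaves it the same. Sizes in mm: open empty box 64 (x) x 100 (y) x 46 high. At the rim a flat ear sticks out to each side (+y, -y) as far as y = 110: 48 wide (x), 5 thick, underside at z = 41, with a through hole 34 (x) x 26 (y) centred at x = 0, y = 90 (and -90).
- blue_handle (a point): Middle of the blue basket's handle, 82 mm above the basket's origin; axes as the basket's. The handle is a straight bar along y, 14 mm wide (x) and 14 mm high, on two legs at y = 47 and -47 mm; 84 mm of bar between the legs are free, with 29 mm of room under it down to the rim and the empty box below.
- grey_basket: Grey plastic sponge basket, same shape, size, weight and axes as the blue one; to be left alone. (Surroundings: a wall cupboard hangs 0.6 m above the rear of the worktop, beyond x = 0.6 m from the robot; keep the arm clear of it.)
- drying_stand: Drying stand, fixed. Origin: centre of its underside; z up, y along its length. In mm: wooden base 120 (x) x 270 (y) x 10. Steel posts at x = 0, y = 90 and -90 carry pads 52 (x) x 40 (y), top at z = 62; on each pad an upright pin to z = 88, 12 thick, tapering to 7. The box hangs between the posts, ears on the pads: basket origin then 21 mm above the stand's.

How it is judged:
At the end, for the whole second after the job is handed in: The blue basket hangs at rest, both pins through its ear holes: origin 14 to 28 mm above the stand's and within 20 mm of it sideways, upright within 0.1 rad, length along the stand's within 0.22 rad (either way round); grey basket within 30 mm of where it stood (z of blue_basket in the frame of drying_stand between 0.014 and 0.028 m and horizontal distance between blue_basket and drying_stand below 0.02 m and angle between the y axis of blue_basket and the y axis of drying_stand, either way round below 0.22 rad and angle between blue_basket's own z axis and vertical below 0.1 rad and linear speed of blue_basket below 0.02 m/s and distance of grey_basket from where it was at the start of the episode below 0.03 m); the robot touches nothing.
It fails at once if the blue basket is dropped onto the stand (it falls faster than 0.7 m/s on the pins) (horizontal distance between blue_basket and drying_stand below 0.04 m and z of blue_basket in the frame of drying_stand below 0.055 m and linear speed of blue_basket above 0.7 m/s).
It fails at once if the grey basket is knocked over or lifted away (angle between grey_basket's own z axis and vertical above 0.5 rad or distance of grey_basket from where it was at the start of the episode above 0.06 m).
It also fails if it takes over 42 s, if anything falls off the work surface, if the arm or the gripper's body presses on something with over 40 N, if the wrist force passes 120 N, or if a joint passes its speed limit or range.

ROBOT

A 6-joint arm with a two-finger parallel gripper is mounted at the origin on a cart in front of the work surface, level with it; the furniture and walls round the work are solid. World frame = base frame: x ahead of the robot, y to its left, z up, the work surface at z = 0. Lengths are in m, angles in rad, forces in N, time in s.
With the tool pointing down it reaches from about 0.425 to 0.95 m from the base axis. Payload 3.5 kg.
Tool frame: the origin (TCP) lies midway between the tips of the shut fingers; the grasp point (between the pads) lies grasp_offset behind it (grasp_offset is the distance from the TCP to the grasp point, in m); z points along the fingers, y is the direction in which the jaws open and shut (so a half turn about z gives the same grasp; the last joint's range is limited). The gripper opens to 85 mm and grips with 20 to 120 N. Pads are 22 mm wide; open, the fingers measure 114 mm over their backs; the gripper's body (76 mm by 85 mm) begins 54 mm behind the grasp point. The pads swing forward as they close: fully open they stand 13 mm farther back than shut.
Start: joints at [-0.15, 0.286, 1.577, -0, 1.279, -0.15], TCP at [0.675, 0, 0.231] pointing down, gripper open.
Joint ranges: [-2.77, 2.77], [-0.9, 2.22], [0.21, 2.48], [-1.53, 4.67], [0.24, 2.81], [-2.84, 2.84]. Speed limits (rad/s): [2.79, 2.79, 3.14, 3.14, 3.14, 3.14].

INTERFACE

Orientations are given as a unit quaternion [x, y, z, w].
In Python, from plant import * gives the robot as it stands.
- The arm moves only by the tool jog_arm, never from a script. Its argument "targets" is text: rows parted by semicolons, each of 7 numbers parted by spaces: the shift along the world's x, y, z in mm, then the turn, a rotation vector about the world's x, y, z in degrees, then the gripper's target within -1 to 1 (fully open at 1, half-way at 0, shut at -1). A call has 1 to 10 rows; each row shifts and turns the pose as measured when the row begins; what a row does not reach is not made up. A row lasts 1/12 s, in which the tool goes at most 41.7 mm and 7.16 degrees, less where a joint would pass 70% of its speed; a pose out of reach is approached as far as the arm can. A call with a gripper value outside its range is refused whole. The fingers move at their own pace and stop on an object; "force" is the grip in N (left out, the last holds). Time passes only in rows, so rows that do not move let the fingers close. It gives the time, the measured TCP pose, the force and the opening at its end, in the units of the state.
- get_state(): the state, without advancing time (a new reading comes with each control period).
- read_camera(name): name is "scene" or "side" or "wrist"; returns a dict with "pixels" (400x640x3 uint8, blue, green, red), "mtx" (3x3 intrinsics, pixels), "dist_coeffs" ([k1, k2, p1, p2, k3] as OpenCV has them; the pictures are not rectified), "world_from_camera" (4x4, takes a point from camera to world coordinates). Camera axes: x right, y up, looking along -z (the intrinsics and any distortion apply to the point x, -y, -z); pixel columns grow to the right and rows downward; lengths in m; the calibration is good to about 2 mm. A picture is of the moment at which its call begins. There is no depth.
- sign_off(): hands the job in, once; it reports no verdict.
Trained networks look in a picture, given as the dict that the camera call returned (one of the last four; its "shot" number tells which), for a name from the list of things; names that differ only in an ending like _2 or _b are one class to them, and where a whole thing is asked for, a point or a joint stands for the part that bears it (a point fixed in the world has none). Each returns a list of dicts, best first, with "p" (0 to 1); they miss things now and then, are a little off and sometimes report something else, mostly with a low value. They report only what shows in the picture. A call takes as long as a camera call.
- spot_in(target, picture): "uv" ([column, row] in pixels, amid what is visible of it).
- silhouettes(target, picture): "mask" (400x640 bool, what is visible of it) and "uv" ([column, row] in pixels, amid what is visible of it).
- mark_of(target, picture): "uv" ([column, row] in pixels: a listed point, or the origin of a listed thing).
The state is a dict: "time": time; "qpos": joint angles; "dq": joint speeds; "joint_efforts": joint torques, N m; "eef_pos": TCP position; "tcp_rot": TCP orientation; "contact_force": force on the tool from outside, world axes, zero at the start; "wrist_torque": the same for the moment, N m; "opening": opening from 0.0 (shut) to 1.0 (fully open).
Only numpy, scipy, OpenCV 4.12 (cv2) and the standard library are available. Lean on these libraries where they do the work, as an engineer would, in place of code of your own. Each camera call takes 0.05 s, during which the arm holds its last target.

## Working session

There is one attempt and no reset: what is moved stays moved. The work goes in short steps, Python scripts to look and compute and a tool call to move; the robot and the scene stay as the last step left them, time stands still between calls to the robot, and variables do not carry over. Pictures are saved under pics/ and viewed, and the job is handed in when it is done.

Besides the shell and the picture viewer there is one more tool, called after ">>>" as name(argument=value, ...), one argument or row to a line, values as JSON. jog_arm: Moves the arm, as the interface text tells. Its arguments: {"type":"object","properties":{"targets":{"type":"string"},"force":{"type":"number"}},"required":["targets"]}

```bash
mkdir -p pics; cat > h.py <<'E'
from plant import *
import numpy as np, cv2
def ray(p,uv):
    q=cv2.undistortPoints(np.array([[uv]],float),np.array(p["mtx"],float),np.array(p["dist_coeffs"],float))[0,0]
    T=np.array(p["world_from_camera"]); d=T[:3,:3]@np.array([q[0],-q[1],-1.0])
    return T[:3,3],d/np.linalg.norm(d)
def atz(p,uv,z):
    o,d=ray(p,uv); return o+d*(z-o[2])/d[2]
def proj(p,X):
    T=np.linalg.inv(np.array(p["world_from_camera"])); X=np.atleast_2d(X)
    c=X@T[:3,:3].T+T[:3,3]; c=c*[1,-1,-1]
    return cv2.projectPoints(c.reshape(-1,1,3),np.zeros(3),np.zeros(3),np.array(p["mtx"],float),np.array(p["dist_coeffs"],float))[0][:,0]
def tri(ps):
    A=np.zeros((3,3));b=np.zeros(3)
    for p,uv in ps:
        o,d=ray(p,uv);M=np.eye(3)-np.outer(d,d);A+=M;b+=M@o
    return np.linalg.solve(A,b)
E
python3 - <<'E'
from h import *
s=get_state();print(s)
P={}
for n in ["scene","side","wrist"]:
    p=read_camera(n);P[n]=p;cv2.imwrite(f"pics/a_{n}.png",p["pixels"])
    print(n,np.array(p["world_from_camera"])[:3,3].round(3))
    for t in ["blue_basket","blue_handle","grey_basket","drying_stand"]:
        print(t,[(np.round(m["uv"],1).tolist(),round(m["p"],2)) for m in mark_of(t,p)])
import pickle;pickle.dump(P,open("a.pkl","wb"))
E
```

```text
{'time': 0.0, 'qpos': array([-1.49973733e-01,  2.87187001e-01,  1.57814682e+00,  2.19860460e-05,
        1.27861030e+00, -1.49987643e-01]), 'dq': array([-0.00030611, -0.00036029, -0.00040949, -0.00044364,  0.00096661,
       -0.00031324]), 'joint_efforts': array([-1.79628755e-04, -4.05981302e+01, -2.92628127e+01, -1.54224781e-04,
        5.81841552e-03,  3.74769741e-06]), 'eef_pos': array([6.74354090e-01, 1.50234003e-04, 2.29949297e-01]), 'tcp_rot': array([ 7.07103622e-01,  7.07108962e-01, -6.89342912e-04, -9.52502385e-04]), 'contact_force': array([-0.69076053,  0.84219553,  0.22730293]), 'wrist_torque': array([-0.04675285, -0.01297479,  0.00556447]), 'opening': 0.9988961026009209}
scene [-0.289 -0.642  0.563]
blue_basket [([415.1, 261.5], 0.63)]
blue_handle [([415.9, 232.6], 0.81)]
grey_basket [([328.3, 238.3], 0.64)]
drying_stand [([272.7, 204.6], 0.8)]
side [0.485 0.853 0.661]
blue_basket [([320.9, 156.9], 0.88)]
blue_handle [([318.8, 134.5], 0.94)]
grey_basket [([337.9, 201.5], 0.91)]
drying_stand [([317.4, 279.2], 0.89)]
wrist [0.676 0.082 0.374]
blue_basket []
blue_handle []
grey_basket [([133.3, 220.5], 0.71)]
drying_stand []
```

View pics/a_scene.png

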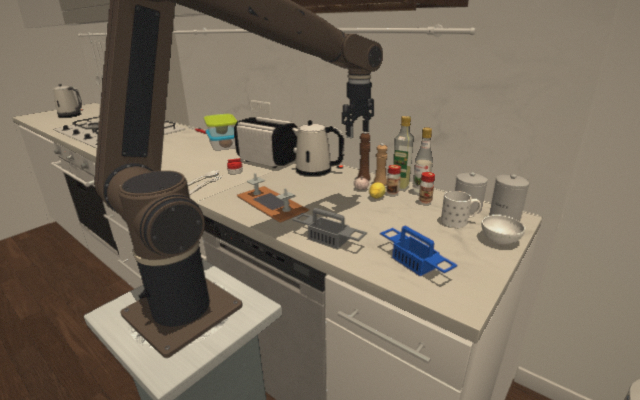

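View pics/a_side.png

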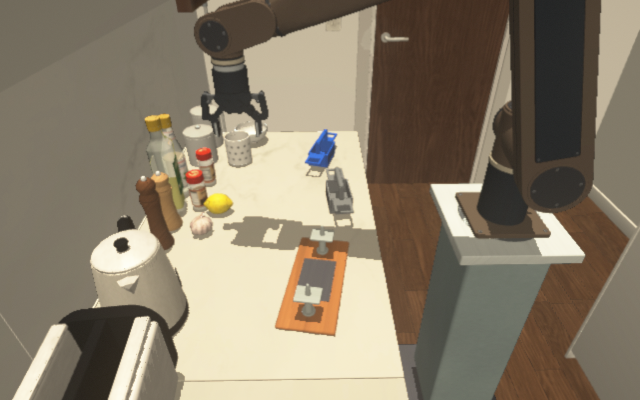

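```bash
python3 - <<'E'
from h import *
import pickle
P=pickle.load(open("a.pkl","rb"))
D={"blue_basket":([415.1,261.5],[320.9,156.9]),"blue_handle":([415.9,232.6],[318.8,134.5]),"grey":([328.3,238.3],[337.9,201.5]),"stand":([272.7,204.6],[317.4,279.2])}
for k,(a,b) in D.items():
    z=.082 if 'handle' in k else 0
    print(k,tri([(P["scene"],a),(P["side"],b)]).round(4),atz(P["scene"],a,z).round(4),atz(P["side"],b,z).round(4))
E
```

```text
blue_basket [ 0.4793 -0.3201  0.0044] [ 0.4842 -0.3176  0.    ] [ 0.4797 -0.3291  0.    ]
blue_handle [ 0.4839 -0.313   0.0884] [ 0.4887 -0.309   0.082 ] [ 0.4858 -0.3317  0.082 ]
grey [ 0.4345 -0.0681  0.0017] [ 0.4376 -0.0662  0.    ] [ 0.4339 -0.0698  0.    ]
stand [ 0.4941  0.224  -0.0007] [0.4955 0.2232 0.    ] [0.4928 0.226  0.    ]
```

```bash
cat > fit.py <<'E'
from h import *
from scipy.optimize import minimize
def box(x0,x1,y0,y1,z0,z1): return np.array([[x,y,z] for x in(x0,x1) for y in(y0,y1) for z in(z0,z1)])/1e3
BASK=[box(-32,32,-50,50,0,46)]+[b for s in(1,-1) for b in (box(-24,24,*sorted((s*50,s*77)),41,46),box(-24,24,*sorted((s*103,s*110)),41,46),box(-24,-17,*sorted((s*77,s*103)),41,46),box(17,24,*sorted((s*77,s*103)),41,46),box(-7,7,*sorted((s*42,s*52)),46,89))]+[box(-7,7,-50,50,75,89)]
STAND=[box(-60,60,-135,135,0,10)]+[b for s in(1,-1) for b in (box(-26,26,s*90-20,s*90+20,57,62),box(-4,4,s*90-4,s*90+4,62,88),box(-6,6,s*90-6,s*90+6,10,58))]
def render(p,parts,x,y,yaw,z=0,sub=4):
    m=np.zeros((400,640),np.uint8)
    c,s=np.cos(yaw),np.sin(yaw);R=np.array([[c,-s,0],[s,c,0],[0,0,1]])
    for b in parts:
        uv=proj(p,b@R.T+[x,y,z])
        h=cv2.convexHull((uv*16).astype(np.int32))
        cv2.fillConvexPoly(m,h,1,cv2.LINE_8,4)
    return m>0
def fit(pm,parts,x0,z=0):
    def cost(v):
        return -sum(((r:=render(p,parts,v[0],v[1],v[2]/4,z))&m).sum()/max(1,(r|m).sum()) for p,m in pm)/len(pm)
    best=None
    for dy in(-.15,0,.15):
        s=np.array([x0[0],x0[1],(x0[2]+dy)*4])
        sim=np.vstack([s,s+[.01,0,0],s+[0,.01,0],s+[0,0,.6]])
        r=minimize(cost,s,method="Nelder-Mead",options=dict(initial_simplex=sim,xatol=2e-4,fatol=1e-4))
        if best is None or r.fun<best.fun:best=r
    v=best.x.copy();v[2]/=4
    return v,-best.fun
E
python3 - <<'E'
from fit import *
import pickle
P={n:read_camera(n) for n in("scene","side")}
for t,parts,x0 in(("blue_basket",BASK,(.482,-.32,0)),("grey_basket",BASK,(.435,-.068,0)),("drying_stand",STAND,(.494,.224,0))):
    pm=[]
    for n in P:
        r=silhouettes(t,P[n]);print(t,n,[(round(q["p"],2),int(q["mask"].sum())) for q in r])
        if r: pm.append((P[n],r[0]["mask"]))
    pm_all=pm
    res=[fit(pm,parts,(x0[0],x0[1],a)) for a in(-.5,0,.5)]
    res.sort(key=lambda r:-r[1]);print(t,res[0][0].round(4),round(res[0][1],3))
    v=res[0][0]
    for q in pm: print("  single",fit([q],parts,v)[0].round(4))
    for n in P:
        m=render(P[n],parts,*v).astype(np.uint8)
        cs,_=cv2.findContours(m,cv2.RETR_LIST,cv2.CHAIN_APPROX_NONE)
        P[n].setdefault("o",P[n]["pixels"].copy());cv2.drawContours(P[n]["o"],cs,-1,(0,255,0),1)
a=cv2.resize(P["scene"]["o"][160:290,220:480],None,fx=3,fy=3);cv2.imwrite("pics/f_scene.png",a)
a=cv2.resize(P["side"]["o"][110:340,250:400],None,fx=2.6,fy=2.6,interpolation=cv2.INTER_NEAREST);cv2.imwrite("pics/f_side.png",a)
E
```

```text
blue_basket scene [(0.68, 1827)]
blue_basket side [(0.71, 739)]
blue_basket [ 0.4776 -0.3166 -0.2738] 0.898
  single [ 0.48   -0.3165 -0.297 ]
  single [ 0.4776 -0.3166 -0.2738]
grey_basket scene [(0.72, 1486), (0.37, 1517)]
grey_basket side [(0.88, 1037), (0.61, 668)]
grey_basket [ 0.4323 -0.0708  0.0757] 0.909
  single [ 0.4359 -0.0678  0.0641]
  single [ 0.4323 -0.0713  0.0737]
drying_stand scene [(0.68, 1423)]
drying_stand side [(0.62, 5491)]
drying_stand [ 0.4956  0.2316 -0.1541] 0.907
  single [ 0.501   0.2381 -0.183 ]
  single [ 0.4951  0.2297 -0.1628]
```

View pics/f_scene.png

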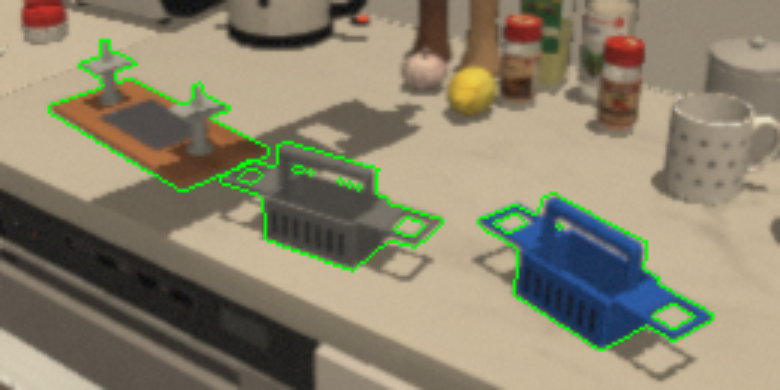

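View pics/f_side.png

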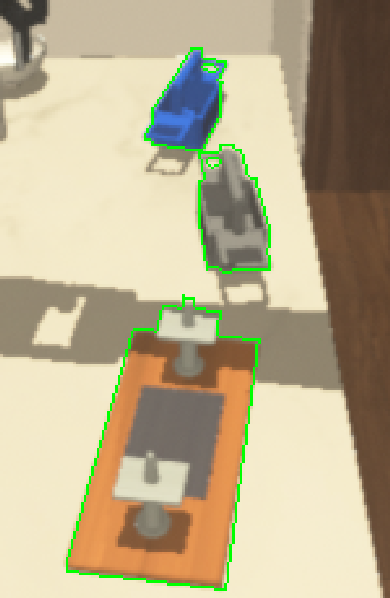

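```bash
python3 -c "
from h import *
print(grasp_offset)"
```

```text
0.0187
```

>>> jog_arm(
  targets="-18 -32 0 0 0 -2 1; -20 -35 0 0 0 -2 1; -20 -35 0 0 0 -2 1; -20 -35 0 0 0 -2 1; -20 -35 0 0 0 -2 1; -20 -35 0 0 0 -2 1; -20 -35 0 0 0 -2 1; -20 -30 0 0 0 -2 1",
  force=50,
)

```text
time: 1.82
eef_pos: [0.5129, -0.2738, 0.232]
tcp_rot: [0.798, 0.603, 0.002, 0.002]
contact_force: [1.1, -0.9, 0.5]
opening: 1.003
```

>>> jog_arm(
  targets="-17 -22 0 0 0 0 1; -17 -22 0 0 0 0 1; 0 0 0 0 0 0 1",
)

```text
time: 2.07
eef_pos: [0.4734, -0.3254, 0.2328]
tcp_rot: [0.801, 0.599, 0.001, 0.003]
contact_force: [-0.5, 0.7, 0.2]
opening: 0.996
```

```bash
cat > look.py <<'E'
import sys
from fit import *
# usage: look.py tag target x y yaw z cams
tag,t=sys.argv[1:3];x,y,yaw,z=map(float,sys.argv[3:7])
parts=STAND if t=="drying_stand" else BASK
s=get_state();print(s["eef_pos"].round(4),s["tcp_rot"].round(4),s["contact_force"].round(1))
R=cv2
for n in sys.argv[7:]:
    p=read_camera(n);o=p["pixels"].copy();r=silhouettes(t,p)
    if r:
        v,i=fit([(p,r[0]["mask"])],parts,(x,y,yaw),z);print(n,r[0]["p"],v.round(4),round(i,3))
        cs,_=cv2.findContours(render(p,parts,*v,z).astype(np.uint8),cv2.RETR_LIST,cv2.CHAIN_APPROX_NONE);cv2.drawContours(o,cs,-1,(0,255,0),1)
    cv2.imwrite(f"pics/{tag}_{n}.png",o)
E
python3 look.py b blue_basket .479 -.317 -.28 0 wrist scene
```

```text
[ 0.4734 -0.3254  0.2328] [8.007e-01 5.991e-01 8.000e-04 2.900e-03] [-0.5  0.7  0.2]
wrist 0.72 [ 0.478  -0.3167 -0.294 ] 0.958
scene 0.97 [ 0.4798 -0.3151 -0.285 ] 0.916
```

View pics/b_wrist.png

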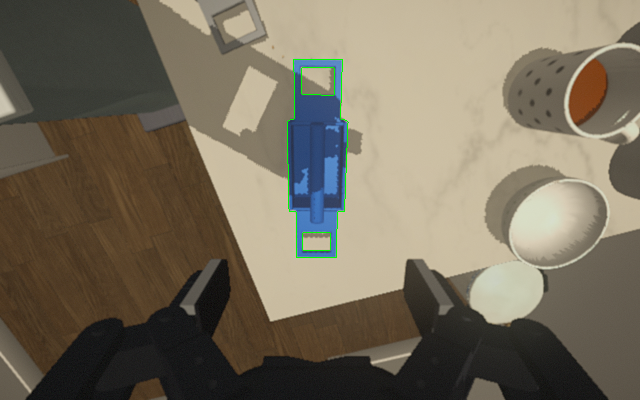

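>>> jog_arm(
  targets="5 9 -30 0 0 0 1; 0 0 -40 0 0 0 1; 0 0 -40 0 0 0 1; 0 0 -25 0 0 0 1; 0 0 -15 0 0 0 1; 0 0 0 0 0 0 1",
)

```text
time: 2.77
eef_pos: [0.4888, -0.3045, 0.082]
tcp_rot: [0.795, 0.606, 0.004, 0.008]
contact_force: [-1.4, 0.4, -0.1]
opening: 0.996
```

>>> jog_arm(
  targets="-10 -12 0 0 0 -1 1; 0 0 0 0 0 0 1",
)

```text
time: 2.93
eef_pos: [0.4797, -0.3142, 0.0813]
tcp_rot: [0.799, 0.601, 0.004, 0.007]
contact_force: [0.4, 0.2, -0.5]
opening: 0.998
```

```bash
python3 -c "
from h import *
from scipy.spatial.transform import Rotation as R
s=get_state();print(s['eef_pos'],R.from_quat(s['tcp_rot']).as_matrix().round(4))"
```

```text
[ 0.47969508 -0.3142363   0.08134541] [[ 0.2771  0.9607  0.014 ]
 [ 0.9608 -0.277  -0.006 ]
 [-0.0019  0.0152 -0.9999]]
```

>>> jog_arm(
  targets="-2 -2 -10 0.3 0.8 -0.3 1; 0 0 -8 0 0 0 1; 0 0 0 0 0 0 1",
)

```text
time: 3.18
eef_pos: [0.48, -0.3182, 0.0664]
tcp_rot: [0.801, 0.599, 0.0, 0.004]
contact_force: [-0.6, -0.2, -0.1]
opening: 1.002
```

>>> jog_arm(
  targets="-2 2 -3 0 0 0 1; 0 0 0 0 0 0 -1; 0 0 0 0 0 0 -1; 0 0 0 0 0 0 -1; 0 0 0 0 0 0 -1; 0 0 0 0 0 0 -1; 0 0 0 0 0 0 -1; 0 0 0 0 0 0 -1; 0 0 0 0 0 0 -1",
)

```text
time: 3.93
eef_pos: [0.4788, -0.3169, 0.0651]
tcp_rot: [0.801, 0.599, 0.0, 0.005]
contact_force: [0.1, -0.0, -0.7]
opening: 0.158
```

```bash
python3 look.py c blue_basket .478 -.317 -.28 0 wrist
```

```text
[ 0.4788 -0.3169  0.0651] [8.007e-01 5.990e-01 5.000e-04 5.400e-03] [ 0.1 -0.  -0.7]
wrist 0.76 [ 0.4786 -0.3165 -0.292 ] 0.737
```

View pics/c_wrist.png

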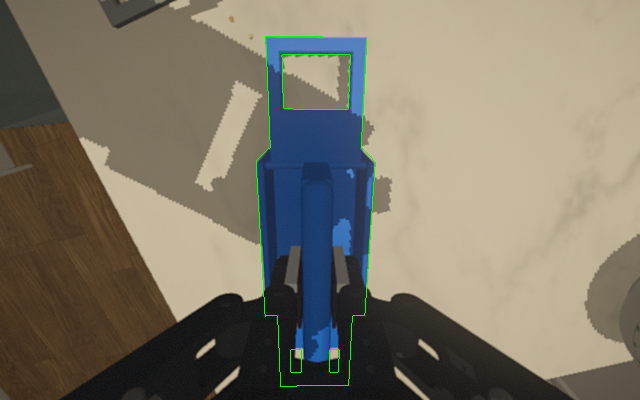

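>>> jog_arm(
  targets="0 0 -1 0 0 0 -1; 0 0 10 0 0 0 -1; 0 0 20 0 0 0 -1; 0 0 30 0 0 0 -1; 0 0 30 0 0 0 -1; 0 0 30 0 0 0 -1; 0 0 30 0 0 0 -1; 0 0 0 0 0 0 -1",
  force=70,
)

```text
time: 4.7
eef_pos: [0.4747, -0.3127, 0.2177]
tcp_rot: [0.801, 0.599, -0.0, -0.001]
contact_force: [1.3, -0.9, 0.1]
opening: 0.149
```

```bash
python3 look.py d blue_basket .478 -.317 -.28 0.14 wrist scene side
```

```text
[ 0.4747 -0.3127  0.2177] [ 8.008e-01  5.990e-01 -4.000e-04 -9.000e-04] [ 1.3 -0.9  0.1]
wrist 0.62 [ 0.4745 -0.3099 -0.3057] 0.716
scene 0.64 [ 0.4857 -0.3055 -0.3175] 0.889
side 0.59 [ 0.4681 -0.3188 -0.2327] 0.832
```

View pics/d_scene.png

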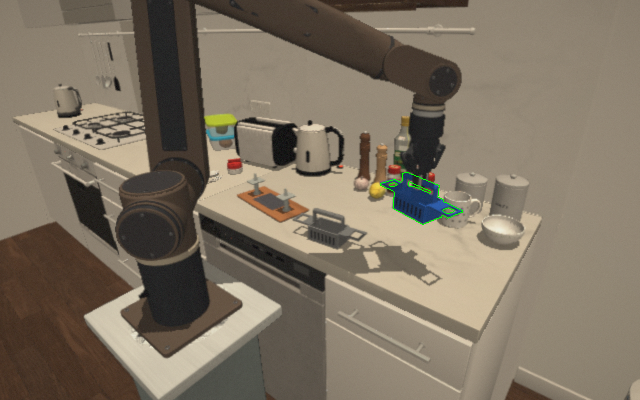

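>>> jog_arm(
  targets="3 20 0 0 0 0.5 -1; 3 30 0 0 0 0.5 -1; 3 36 0 0 0 0.5 -1; 3 36 0 0 0 0.5 -1; 3 36 0 0 0 0.5 -1; 3 36 0 0 0 0.5 -1; 3 36 0 0 0 0.5 -1; 3 36 0 0 0 0.5 -1",
)

```text
time: 5.67
eef_pos: [0.4874, -0.0374, 0.1914]
tcp_rot: [0.783, 0.622, -0.008, -0.02]
contact_force: [0.0, 0.3, -1.6]
opening: 0.149
```

>>> jog_arm(
  targets="0 30 10 0 0 0.5 -1; 0 35 10 0 0 0.5 -1; 0 35 5 0 0 0.5 -1; 0 35 5 0 0 0.5 -1; 0 35 5 0 0 0.5 -1; 0 30 5 0 0 0.5 -1; 0 25 0 0 0 0.5 -1; 0 0 0 0 0 0 -1; 0 0 0 0 0 0 -1",
)

```text
time: 6.42
eef_pos: [0.4765, 0.2059, 0.2161]
tcp_rot: [0.759, 0.65, -0.019, -0.03]
contact_force: [-0.6, -0.3, -2.0]
opening: 0.147
```

```bash
cat > st.py <<'E'
from h import *
from scipy.spatial.transform import Rotation as R
def st(yaw):
    s=get_state();M=R.from_quat(s['tcp_rot'])
    c,n=np.cos(yaw),np.sin(yaw)
    T=R.from_matrix(np.array([[-n,c,0],[c,n,0],[0,0,-1.]]))
    print(s['time'],s['eef_pos'].round(4),"rot to target deg",np.rad2deg((T*M.inv()).as_rotvec()).round(2),"F",s["contact_force"].round(1),s["wrist_torque"].round(2),s["opening"])
if __name__=="__main__":
    import sys; st(float(sys.argv[1]))
E
python3 st.py -0.157; python3 look.py e drying_stand .495 .231 -.157 0 wrist scene side
```

```text
6.4167 [0.4765 0.2059 0.2161] rot to target deg [-1.18 -3.85 -0.08] F [-0.6 -0.3 -2. ] [-0.01 -0.07 -0.01] 0.14739866549036354
[0.4765 0.2059 0.2161] [ 0.7594  0.6496 -0.0189 -0.0297] [-0.6 -0.3 -2. ]
wrist 0.68 [ 0.4962  0.2326 -0.1683] 0.456
scene 0.96 [ 0.4981  0.2342 -0.1832] 0.922
side 0.69 [ 0.4717 -0.0496 -0.0625] 0.598
```

View pics/e_wrist.png

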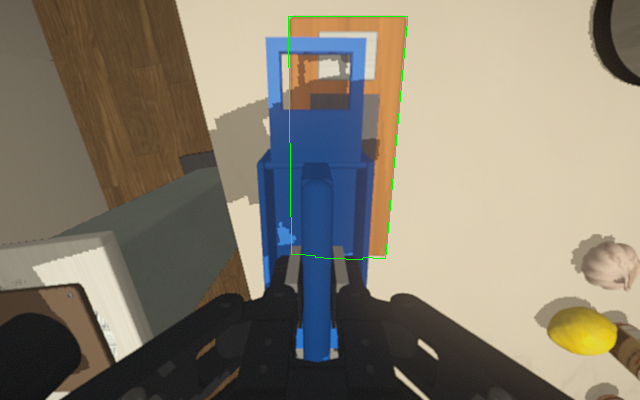

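View pics/e_side.png

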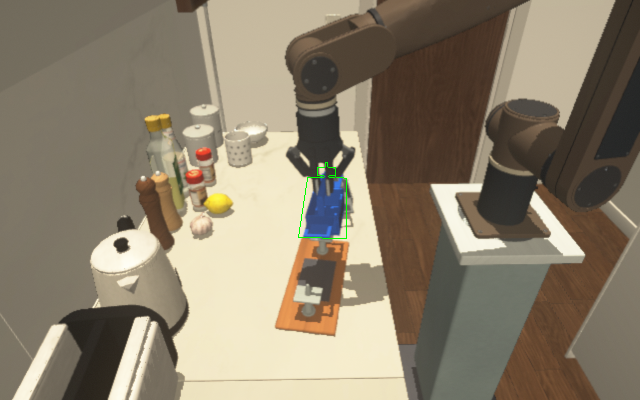

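```bash
python3 - <<'E'
from h import *
import pickle
P=pickle.load(open("a.pkl","rb"))
a=cv2.resize(P["scene"]["pixels"][168:218,235:310],None,fx=8,fy=8,interpolation=cv2.INTER_CUBIC);cv2.imwrite("pics/g1.png",a)
a=cv2.resize(P["side"]["pixels"][220:330,275:355],None,fx=5.4,fy=5.4,interpolation=cv2.INTER_CUBIC);cv2.imwrite("pics/g2.png",a)
E
```

```text
(no output)
```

View pics/g1.png

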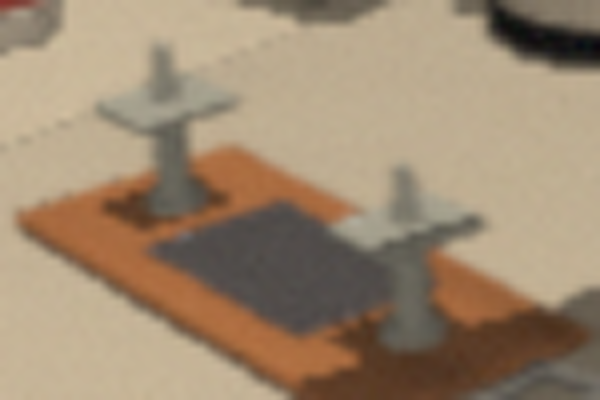

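View pics/g2.png

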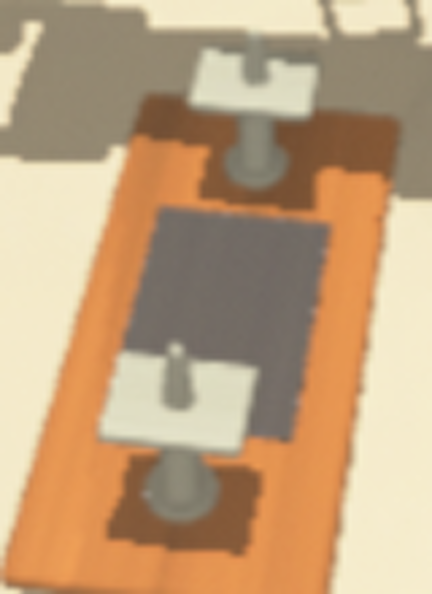

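```bash
python3 - <<'E'
from h import *
import pickle
P=pickle.load(open("a.pkl","rb"))
r=[]
for a,b,z in (((255.1,173.7),(307.6,284.2),.088),((285.4,189.2),(322.2,226.4),.088),((255.3,180.2),(308,295),.062),((285.6,194.9),(322.6,234.8),.062)):
    print(z,tri([(P["scene"],a),(P["side"],b)]).round(4),atz(P["scene"],a,z).round(4),atz(P["side"],b,z).round(4)); r.append((atz(P["scene"],a,z)+atz(P["side"],b,z))/2)
for i in(0,2):
    d=r[i]-r[i+1];print((r[i]+r[i+1])/2,np.linalg.norm(d),np.arctan2(-d[0],d[1]))
E
```

```text
0.088 [0.511  0.32   0.0864] [0.5091 0.3171 0.088 ] [0.5105 0.3219 0.088 ]
0.088 [0.4812 0.1429 0.0839] [0.4759 0.1365 0.088 ] [0.4806 0.1489 0.088 ]
0.062 [0.5112 0.3234 0.0604] [0.5102 0.3207 0.062 ] [0.5103 0.3256 0.062 ]
0.062 [0.4814 0.1454 0.0621] [0.485  0.1464 0.062 ] [0.4798 0.1474 0.062 ]
[0.49401185 0.23108623 0.088     ] 0.17965012240128916 -0.17672481856009004
[0.49633287 0.23504233 0.062     ] 0.17845332729989738 -0.15700782498062293
```

>>> jog_arm(
  targets="10 13 -5 -0.6 -2 -0.3 -1; 9 13 -5 -0.6 -2 -0.2 -1; 0 0 0 0 0 0 -1; 0 0 0 0 0 0 -1",
)

```text
time: 7.05
eef_pos: [0.4986, 0.2265, 0.2079]
tcp_rot: [0.767, 0.642, 0.003, 0.003]
contact_force: [-0.2, -0.6, -1.3]
opening: 0.146
```

```bash
python3 st.py -0.165
```

```text
7.05 [0.4986 0.2265 0.2079] rot to target deg [0.01 0.49 0.65] F [-0.2 -0.6 -1.3] [ 0.02  0.01 -0.01] 0.14557858748367417
```

>>> jog_arm(
  targets="-3 6 -15 0 0.5 0.6 -1; 0 0 -20 0 0 0 -1; 0 0 -20 0 0 0 -1; 0 0 -15 0 0 0 -1; 0 0 0 0 0 0 -1; 0 0 0 0 0 0 -1",
)

```text
time: 7.55
eef_pos: [0.4942, 0.2298, 0.1338]
tcp_rot: [0.764, 0.645, -0.001, -0.002]
contact_force: [-0.4, -0.2, -2.2]
opening: 0.149
```

```bash
python3 st.py -0.165
```

```text
7.55 [0.4942 0.2298 0.1338] rot to target deg [-0.03 -0.24  0.19] F [-0.4 -0.2 -2.2] [-0.02  0.03  0.07] 0.14935211377458385
```

Nearly in place, basket about 20 mm above the pins' tops. Check visually.

```bash
python3 look.py i blue_basket .495 .231 -.165 .069 scene side wrist; python3 - <<'E'
import cv2
a=cv2.imread("pics/i_scene.png")[140:240,220:320];b=cv2.imread("pics/i_side.png")[170:350,250:380]
cv2.imwrite("pics/i1.png",cv2.resize(a,None,fx=6,fy=6,interpolation=cv2.INTER_CUBIC)[:600])
cv2.imwrite("pics/i2.png",cv2.resize(b,None,fx=3.3,fy=3.3,interpolation=cv2.INTER_CUBIC))
E
```

```text
[0.4942 0.2298 0.1338] [ 0.764   0.6452 -0.0014 -0.0015] [-0.4 -0.2 -2.2]
scene 0.67 [ 0.4957  0.2319 -0.1916] 0.889
side 0.94 [ 0.4922  0.2275 -0.1649] 0.769
wrist 0.81 [ 0.4955  0.2312 -0.1713] 0.747
```

View pics/i1.png

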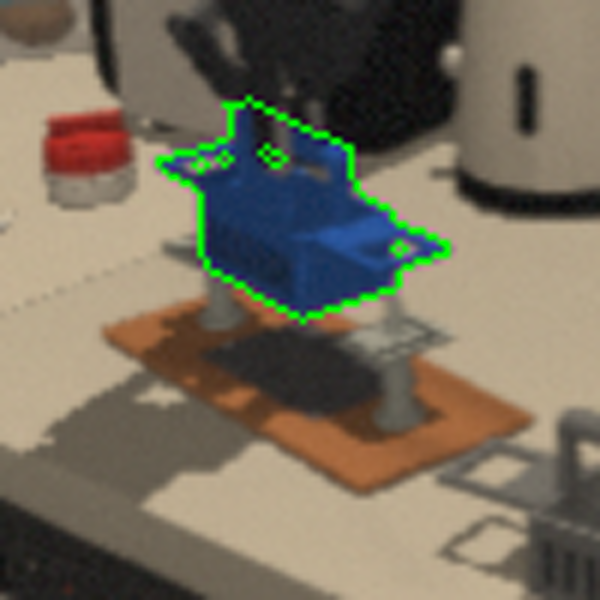

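View pics/i2.png

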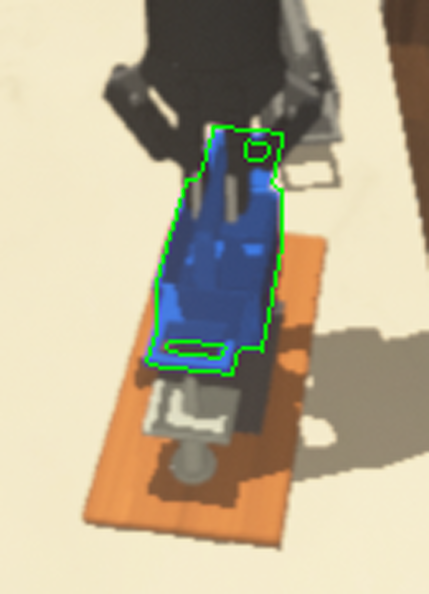

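View pics/i_wrist.png

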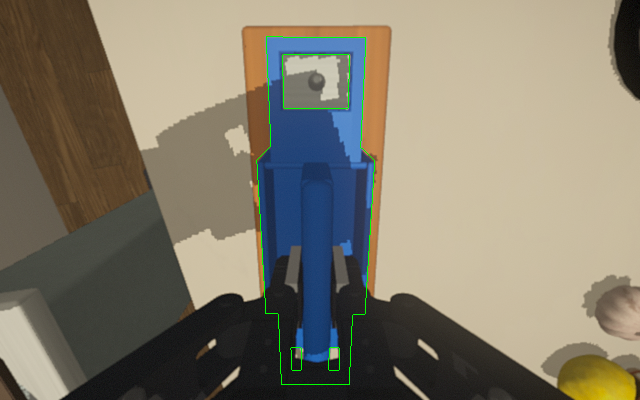

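>>> jog_arm(
  targets="1 2 -8 0 0 0 -1; 0 0 -9 0 0 0 -1; 0 0 -9 0 0 0 -1; 0 0 -5 0 0 0 -1; 0 0 0 0 0 0 -1; 0 0 0 0 0 0 -1",
)

```text
time: 8.35
eef_pos: [0.4977, 0.2331, 0.1035]
tcp_rot: [0.764, 0.645, 0.002, 0.0]
contact_force: [0.6, -0.3, -0.6]
opening: 0.145
```

```bash
python3 st.py -0.165;python3 look.py j blue_basket .495 .231 -.165 .037 scene wrist
```

```text
8.35 [0.4977 0.2331 0.1035] rot to target deg [-0.14  0.22  0.14] F [ 0.6 -0.3 -0.6] [ 0.02  0.02 -0.01] 0.1445042396414412
[0.4977 0.2331 0.1035] [7.638e-01 6.455e-01 2.200e-03 3.000e-04] [ 0.6 -0.3 -0.6]
scene 0.66 [ 0.5012  0.2367 -0.1946] 0.808
wrist 0.86 [ 0.4979  0.234  -0.1675] 0.743
```

View pics/j_wrist.png

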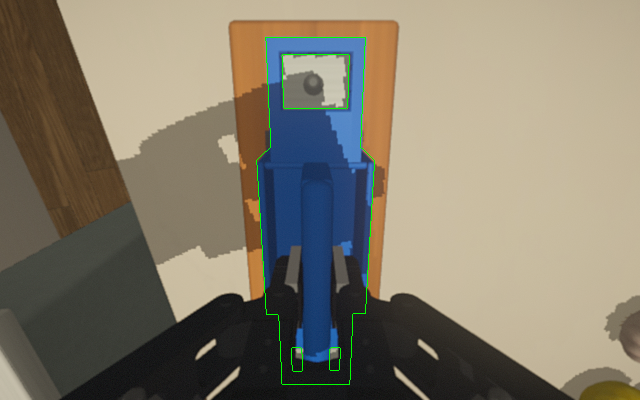

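Still centred (pin at (313,84) in hole 283–350 × 54–109), both pins entering. Lower on.

>>> jog_arm(
  targets="-1 -1 -5 0 0 0 -1; 0 0 -5 0 0 0 -1; 0 0 -3 0 0 0 -1; 0 0 -2 0 0 0 -1; 0 0 0 0 0 0 -1",
)

```text
time: 8.97
eef_pos: [0.498, 0.2323, 0.0893]
tcp_rot: [0.764, 0.645, 0.004, 0.001]
contact_force: [-0.5, -0.1, -2.8]
opening: 0.144
```

```bash
python3 st.py -0.165
```

```text
8.9667 [0.498  0.2323 0.0893] rot to target deg [-0.21  0.47  0.15] F [-0.5 -0.1 -2.8] [ 0.   -0.03 -0.01] 0.14448222879118042
```

>>> jog_arm(
  targets="-1 0 -2 0 0.4 0 -1; 0 0 -1 0 0 0 -1; 0 0 0 0 0 0 -1",
)

```text
time: 9.22
eef_pos: [0.4971, 0.2324, 0.0864]
tcp_rot: [0.764, 0.645, 0.001, -0.001]
contact_force: [-0.9, -0.7, -0.2]
opening: 0.147
```

```bash
python3 st.py -0.165
```

```text
9.2167 [0.4971 0.2324 0.0864] rot to target deg [-0.19  0.03  0.15] F [-0.9 -0.7 -0.2] [-0.26  0.12 -0.06] 0.14726291930393165
```

>>> jog_arm(
  targets="0 0 -1 0 0 0 -1; 0 0 -1 0 0 0 -1; 0 0 0 0 0 0 -1",
)

```text
time: 9.47
eef_pos: [0.4976, 0.2325, 0.0866]
tcp_rot: [0.764, 0.646, 0.001, -0.001]
contact_force: [-0.3, -0.7, -2.3]
opening: 0.147
```

```bash
python3 st.py -0.165;python3 look.py k blue_basket .497 .232 -.165 .021 scene side wrist;python3 - <<'E'
import cv2
a=cv2.imread("pics/k_scene.png")[140:240,220:320];b=cv2.imread("pics/k_side.png")[170:350,250:380]
a=cv2.resize(a,(400,400),interpolation=cv2.INTER_CUBIC);b=cv2.resize(b,(289,400),interpolation=cv2.INTER_CUBIC)
cv2.imwrite("pics/k1.png",cv2.hconcat([a,b]))
E
```

```text
9.4667 [0.4976 0.2325 0.0866] rot to target deg [-0.15  0.03  0.13] F [-0.3 -0.7 -2.3] [-0.2   0.13 -0.02] 0.14692030434080863
[0.4976 0.2325 0.0866] [ 0.7637  0.6456  0.0011 -0.0008] [-0.3 -0.7 -2.3]
scene 0.62 [ 0.4998  0.2357 -0.2538] 0.778
side 0.64 [ 0.496   0.2287 -0.1669] 0.717
wrist 0.75 [ 0.4976  0.2331 -0.1726] 0.733
```

View pics/k1.png

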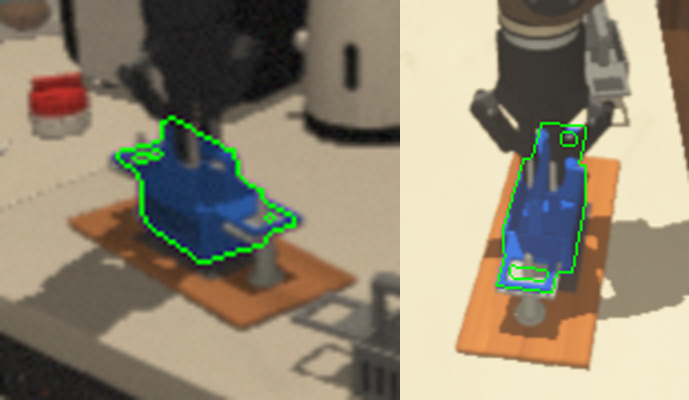

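>>> jog_arm(
  targets="0 0 0 0 0 0 -0.5; 0 0 0 0 0 0 -0.5; 0 0 0 0 0 0 -0.3; 0 0 0 0 0 0 0; 0 0 0 0 0 0 0.3; 0 0 0 0 0 0 0.3; 0 0 0 0 0 0 0.3; 0 0 0 0 0 0 0.3",
)

```text
time: 10.43
eef_pos: [0.4983, 0.2326, 0.0864]
tcp_rot: [0.764, 0.645, 0.002, -0.001]
contact_force: [-0.0, -0.1, -0.7]
opening: 0.649
```

```bash
python3 st.py -0.165;python3 look.py l blue_basket .497 .232 -.165 .021 wrist
```

```text
10.4333 [0.4983 0.2326 0.0864] rot to target deg [-0.23  0.14  0.16] F [-0.  -0.1 -0.7] [0.03 0.04 0.03] 0.6491593978967196
[0.4983 0.2326 0.0864] [ 7.638e-01  6.454e-01  2.200e-03 -7.000e-04] [-0.  -0.1 -0.7]
wrist 0.87 [ 0.4978  0.233  -0.1694] 0.921
```

View pics/l_wrist.png

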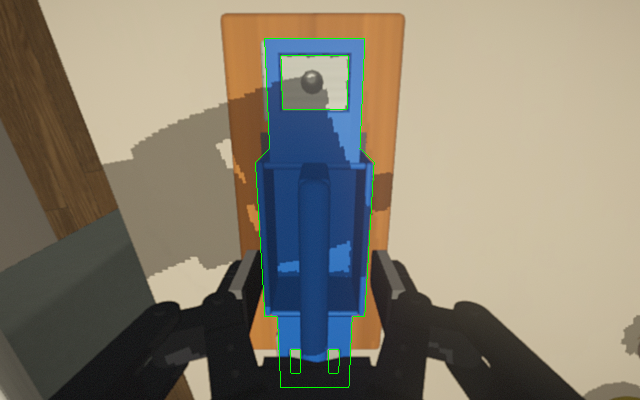

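Pin sits at (312,82) inside the hole; the gripper is clear of the handle. Retreat upward.

>>> jog_arm(
  targets="0 0 8 0 0 0 0.3; 0 0 15 0 0 0 0.3; 0 0 25 0 0 0 0.3; 0 0 30 0 0 0 0.3; 0 0 30 0 0 0 0.3; 0 0 30 0 0 0 0.3; 0 0 0 0 0 0 0.3; 0 0 0 0 0 0 0.3",
)

```text
time: 11.2
eef_pos: [0.4951, 0.2319, 0.2324]
tcp_rot: [0.764, 0.645, 0.001, -0.002]
contact_force: [0.3, 0.2, -0.3]
opening: 0.65
```

```bash
python3 st.py -0.165;python3 look.py m blue_basket .497 .232 -.165 .021 scene side wrist;python3 look.py n grey_basket .4345 -.068 .07 0 scene side; python3 - <<'E'
import cv2
a=cv2.imread("pics/m_scene.png")[140:240,220:320];b=cv2.imread("pics/m_side.png")[170:350,250:380]
a=cv2.resize(a,(400,400),interpolation=cv2.INTER_CUBIC);b=cv2.resize(b,(289,400),interpolation=cv2.INTER_CUBIC)
cv2.imwrite("pics/m1.png",cv2.hconcat([a,b]))
E
```

```text
11.2 [0.4951 0.2319 0.2324] rot to target deg [-0.18 -0.06  0.16] F [ 0.3  0.2 -0.3] [0.   0.06 0.02] 0.6504065275076643
[0.4951 0.2319 0.2324] [ 7.639e-01  6.454e-01  6.000e-04 -1.600e-03] [ 0.3  0.2 -0.3]
scene 0.71 [ 0.5007  0.2352 -0.2266] 0.842
side 0.56 [ 0.496   0.2301 -0.1639] 0.913
wrist 0.58 [ 0.4983  0.2326 -0.1683] 0.923
[0.4939 0.2315 0.2287] [ 0.7639  0.6453 -0.0022 -0.0029] [-0.4  1.9  0.3]
side 0.65 [ 0.4317 -0.0712  0.0511] 0.571
```

View pics/m1.png

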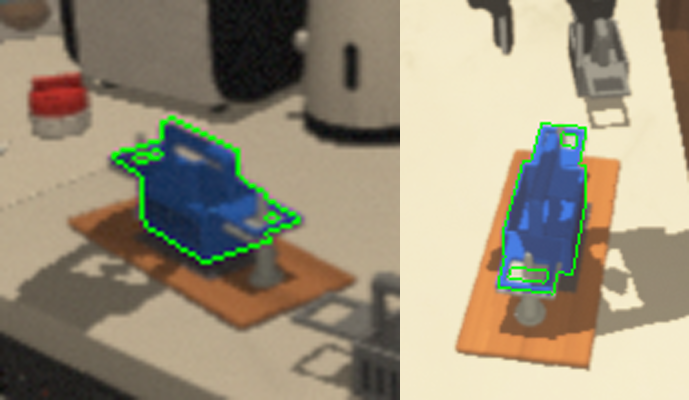

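View pics/m_wrist.png

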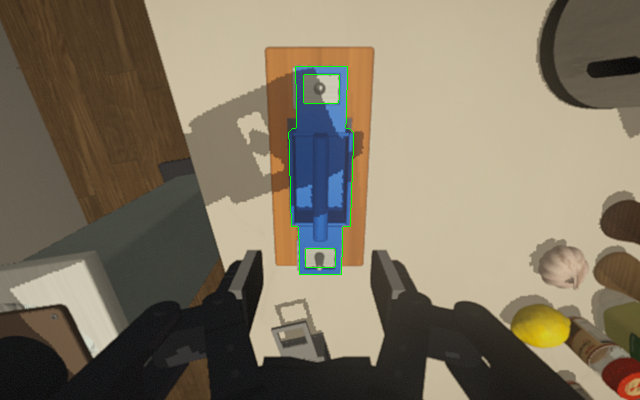

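```bash
python3 -c "
from plant import *
print(sign_off())"
```

```text
the job is handed in; nothing more can be done
None
```

The blue basket is hanging on the drying stand with both pins up through its ear holes, and the job is handed in at about 11.6 s. I picked it up by its handle, carried it over the grey basket, lowered it until it stopped going down on the pads, let go and backed the arm off upward.

- **Seating:** the last wrist picture shows both pins inside the holes, near (320,88) and (320,260). The level model at 21 mm above the stand fits the blue basket with 0.91 to 0.92 overlap in the wrist and side views.
- **Position:** the basket is at about (0.497, 0.232). My stand estimate is about (0.4955, 0.232) with yaw −0.165, so the offset is only a few millimetres and the direction matches.
- **Weaker or disagreeing checks:**
  - The scene-camera fit of the basket was worse, at 0.84 overlap and yaw −0.23. The stand's own scene-camera fit was also off in yaw, by a smaller amount (−0.18).
  - The final network check of the grey basket found nothing in the scene view. The side view fitted only poorly (0.57 overlap), though within a few millimetres of where it started. In the pictures it stands upright and looks unmoved.

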